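# Swing the specimen tray round on its corner

### The arm

A 6-joint arm with a two-finger parallel gripper is mounted at the origin on a cart in front of the work surface, level with it; the furniture and walls round the work are solid. World frame = base frame: x ahead of the robot, y to its left, z up, the work surface at z = 0. Lengths are in m, angles in rad, forces in N, time in s.
With the tool pointing down it reaches from about 0.275 to 0.75 m from the base axis. Payload 10.2 kg.
Tool frame: the origin (TCP) lies at the very end of the fingers, on their centre line; the grasp point (between the pads) lies 19 mm behind it; z points along the fingers, y is the line along which they close (so a half turn about z gives the same grasp; the last joint's range is limited). The gripper opens to 85 mm and grips with 20 to 120 N. Pads are 22 mm wide; open, the fingers measure 114 mm over their backs; the gripper's body (76 mm by 85 mm) begins 54 mm behind the grasp point. The pads swing forward as they close: fully open they stand 13 mm farther back than shut.
Start: joints at [1.044, 0.313, 1.498, -0, 1.331, -0.223], TCP at [0.157, 0.501, 0.231] pointing down, gripper open.
Joint ranges: [-2.94, 2.94], [-0.97, 2.17], [0.19, 2.56], [-1.23, 4.37], [0.02, 3.11], [-2.88, 2.88]. Speed limits (rad/s): [2.39, 2.39, 3.01, 3.14, 3.14, 3.14].

### API

Orientations are given as [roll, pitch, yaw] about the fixed x, y, z axes, in that order (R = Rz(yaw) Ry(pitch) Rx(roll)).
In Python, from rig import bot, camera, camera_model gives the robot as it stands.
- The arm moves only by the tool play_rows, never from a script. Its arguments are lists of equal length, an entry for each row: "linear": the shift along the tool's x, y, z in mm, a list of three; "rotation": the turn, a rotation vector about the tool's x, y, z in rad, a list of three; "jaw": the finger opening in mm, from 0 to 85.4. A call has exactly 10 rows; each row is the pose to reach, as a shift and turn from the pose commanded when the call began, along the tool's axes at that moment; what a row does not reach only later rows make up. A row lasts 1/10 s, in which the tool goes at most 50 mm and 8.59 degrees, less where a joint would pass 70% of its speed; a pose out of reach is approached as far as the arm can. A call with a gripper value outside its range is refused whole. The fingers move at their own pace and stop on an object; "squeeze" is the grip in N (left out, the last holds). Time passes only in rows, so rows that repeat a pose let the fingers close, or fill a call up. It gives the time, the measured TCP pose, the force, the opening and the grip force at its end, in the units of the state.
- bot.sense(): the state, without advancing time (a new reading comes with each control period).
- camera(name): name is "side" or "top" or "wrist"; returns (picture, depth): 384x512x3 uint8, red, green, blue; 384x512 float32, m along the optical axis (not along the pixel's ray), 0 where there is no reading.
- camera_model(name): a dict with "fx", "fy", "cx", "cy" (pixels), "eye" and "attitude" of the camera in the world. Camera axes: x right, y down, z forward; pixel columns grow to the right and rows downward; lengths in m; the calibration is good to about 2 mm. A picture is of the moment at which its call begins: read the wrist's pose just before it. camera_model takes no time and is no camera call; for the wrist camera it gives the pose at the moment of the call.
- bot.finish_job(): hands the job in; it is judged then, once.
The state is a dict: "time": time; "q": joint angles; "qvel": joint speeds; "effort": joint torques, N m; "ee_pos": TCP position; "eef_rot": TCP orientation; "force": force on the tool from outside, world axes, zero at the start; "wrist_torque": the same for the moment, N m; "finger_gap": finger opening in m; "finger_force": force on a finger pad.
Only numpy, scipy, OpenCV 4.12 (cv2) and the standard library are available. Lean on these libraries where they do the work, as an engineer would, in place of code of your own. Each camera call takes 0.05 s, during which the arm holds its last target. There are 200 camera calls.

### The job

The blue specimen tray is parked lengthwise along the aluminium rail, with one grey corner bumper in the rail's half-round socket. Push the opposite corner round so that the tray swings a quarter turn about the socket, counter-clockwise seen from above, until its narrow end lies flush along the other (left) arm of the rail. Keep the tray flat on the table, its corner in the socket and the specimen mounts standing in it, and leave the things around it alone.

Things in the scene. Friction and masses are not known exactly. Their poses are not given: they have to be found in the camera images.
- rail: Fixed aluminium rail on the table, 26 mm high, 20 mm thick. Origin: axis of its half-round dark steel socket (inner radius 13.5, wall 5, height 30 mm), at table level. +y runs left along the rail, +x from the rail to the tray's side (away from the robot). The face towards the tray is at x = -13.5 mm, right arm y = -22 to -166 mm, left arm y = 22 to 136 mm. The socket is open towards +x.
- rail_left (a point): middle of the working face of the rail's left arm, against which the tray's narrow end must come to lie; it stops the turn
- tray: Loose blue six-cell tray, 0.28 to 0.56 kg empty. Origin: underside of the corner bumper in the socket. +x runs along its long side (bumper axes 150 mm apart), +y along its short side (100 mm apart). Outer wall faces at x = 4, 146 and y = 4, 96 mm. It starts with x along the rail's -y, turned 0 to 15 degrees off the rail; when done its x, y axes are the rail's x, y.
- tray_far (a point): the opposite corner's bumper, on its axis, half-way up, at (150, 100, 18) mm in the tray's frame. The four bumpers are upright grey cylinders, radius 12 mm, 36 mm high; they stand 16 mm proud of the tray's walls
- tray_wall (a point): point on the outside of the far narrow wall (4 mm thick, 32 mm high) near the opposite corner, at (146, 66, 16) mm in the tray's frame. A push here, square to the wall (towards the tray's -x), swings the tray counter-clockwise and keeps its corner pressed into the socket; it takes only 2 to 5 N
- tray_center (a point): centre of the tray, half-way up, at (75, 50, 16) mm in the tray's frame
- mount_k1_c (a point): centre of the black cylindrical specimen mount, 30 mm diameter, 20 mm high, standing loose on the floor of one of the tray's six cells
- mount_k2_c (a point): centre of the red cylindrical specimen mount, 32 mm diameter, 18 mm high, standing loose on the floor of one of the tray's six cells
- mount_k3_c (a point): centre of the green cylindrical specimen mount, 30 mm diameter, 16 mm high, standing loose on the floor of one of the tray's six cells
- loupe_c (a point): centre of a black loupe, 39 mm across, 34 mm high, standing just left of the rail; a bystander
- bullseye_level_c (a point): centre of a round brass level with a green top, 48 mm across, 15 mm high, to the right of the tray; a bystander
- ball_box_c (a point): centre of a small blue-lidded box, 42 x 62 x 21 mm, beyond the tray; a bystander
Mind the look-alikes: they are no part of the job. What is shaped like the part that bears mount_k3_c but purple is not meant.

How it is judged:
By the outcome, as a careful person would: the job done as asked, in the order asked, and still so for the second after the job is handed in, with the robot touching nothing.
It also fails if it takes over 38 s, if anything falls off the work surface, if the arm or the gripper's body presses on something with over 40 N, if the wrist force passes 120 N, or if a joint passes its speed limit or range.

## Working session

There is one attempt and no reset: what is moved stays moved. The work goes in short steps, Python scripts to look and compute and a tool call to move; the robot and the scene stay as the last step left them, time stands still between calls to the robot, and variables do not carry over. Pictures are saved under pics/ and viewed, at most 10 in all, crops included, and the job is handed in when it is done.

Besides the shell and the picture viewer there is one more tool, called by a JSON object that holds its "fn" and its "kwargs". play_rows: Moves the arm, as the interface text tells. Its arguments: {"type":"object","properties":{"linear":{"type":"array","items":{"type":"array","items":{"type":"number"}}},"rotation":{"type":"array","items":{"type":"array","items":{"type":"number"}}},"jaw":{"type":"array","items":{"type":"number"}},"squeeze":{"type":"number"}},"required":["linear","rotation","jaw"]}

```bash
ls; mkdir -p pics; python3 - <<'E'
from rig import bot,camera,camera_model
import cv2,numpy as np
s=bot.sense();print(s['time'],s['ee_pos'],s['eef_rot'],s['finger_gap'])
im=[]
for n in("top","side"):
    p,d=camera(n);np.savez(f'pics/{n}0.npz',p=p,d=d)
    cv2.imwrite(f'pics/{n}0.png',p[:,:,::-1]);print(n,camera_model(n))
E
```

```text
pics
0.0 [0.15692513 0.50072124 0.23072047] [-3.14029087e+00 -2.93568286e-04  2.83783084e+00] 0.08578352950504528
top {'fx': 468.6807348339718, 'fy': 468.6807348339718, 'cx': 256.04330153478975, 'cy': 191.8381644229845, 'eye': array([0.3870996 , 0.19615984, 1.15662948]), 'attitude': array([-3.01447487,  0.01333642, -1.56692248])}
side {'fx': 477.99288315271974, 'fy': 477.99288315271974, 'cx': 257.1783176113081, 'cy': 193.07513974587414, 'eye': array([ 0.46554975, -0.67498995,  0.70775698]), 'attitude': array([-2.20828847,  0.01699784, -0.09827429])}
```

View pics/top0.png

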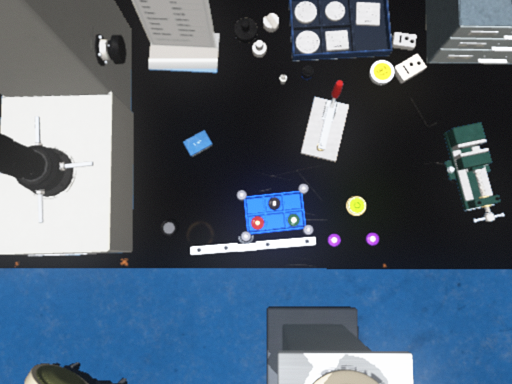

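View pics/side0.png

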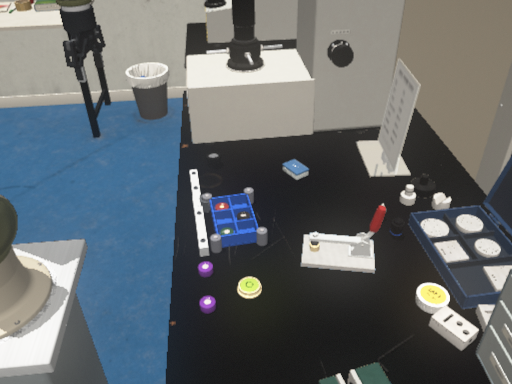

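The top view shows the tray's four grey bumpers at about (241,195), (303,188), (308,229) and (246,237). The rail runs from (191,250) to (315,240) and the socket is at (246,237). The brass level is at (356,205), the box at (198,143) and the loupe at (168,228) or (200,232). Mounts: black (274,203), red (257,222), green (293,220). The purple look-alikes at (334,239) and (372,239) stand outside the tray.

```bash
cat > h.py <<'E'
import numpy as np,cv2
from scipy.spatial.transform import Rotation as R
def cast(m,uv,z):
    uv=np.atleast_2d(uv).astype(float)
    d=np.c_[(uv[:,0]-m['cx'])/m['fx'],(uv[:,1]-m['cy'])/m['fy'],np.ones(len(uv))]@R.from_euler('xyz',m['attitude']).as_matrix().T
    return m['eye']+d*((z-m['eye'][2])/d[:,2])[:,None]
def proj(m,P):
    c=(np.atleast_2d(P)-m['eye'])@R.from_euler('xyz',m['attitude']).as_matrix()
    return np.c_[c[:,0]/c[:,2]*m['fx']+m['cx'],c[:,1]/c[:,2]*m['fy']+m['cy']]
E
python3 - <<'E'
from rig import bot,camera_model
from h import *
m=camera_model('top');p=np.load('pics/top0.npz')['p']
print('tcp px',proj(m,[[.157,.501,.231],[0,0,0]]))
for n,uv,z in [('b00',(246,237),.036),('b10',(308,229),.036),('b11',(303,188),.036),('b01',(241,195),.036),('railL',(191,250),.026),('railR',(315,240),.026),('level',(356,205),.015),('box',(198,143),.021),('l1',(168,228),.034),('l2',(200,232),.0)]:
    print(n,cast(m,uv,z)[0].round(3))
# blue tray mask
hsv=cv2.cvtColor(p,cv2.COLOR_RGB2HSV);mk=cv2.inRange(hsv,(100,150,80),(130,255,255));mk[:170]=0;mk[260:]=0
c=max(cv2.findContours(mk,0,1)[0],key=cv2.contourArea);r=cv2.minAreaRect(c);print(r)
x=cast(m,cv2.boxPoints(r),.032);print(x.round(4))
q=p[120:270,150:400];cv2.imwrite('pics/crop.png',cv2.resize(q[:,:,::-1],None,fx=3.2,fy=3.2,interpolation=cv2.INTER_CUBIC))
E
```

```text
tcp px [[102.09550109 372.84662203]
 [345.9187978  419.03050137]]
b00 [0.422 0.235 0.036]
b10 [0.441 0.087 0.036]
b11 [0.54  0.099 0.036]
b01 [0.523 0.248 0.036]
railL [0.391 0.367 0.026]
railR [0.415 0.07  0.026]
level [ 0.501 -0.032  0.015]
box [0.654 0.356 0.021]
l1 [0.443 0.422 0.034]
l2 [0.435 0.35  0.   ]
((274.35479736328125, 212.1205596923828), (40.30364227294922, 61.08357238769531), 83.9909896850586)
[[0.5223 0.246  0.032 ]
 [0.5382 0.0991 0.032 ]
 [0.4415 0.0899 0.032 ]
 [0.4258 0.2351 0.032 ]]
```

View pics/crop.png

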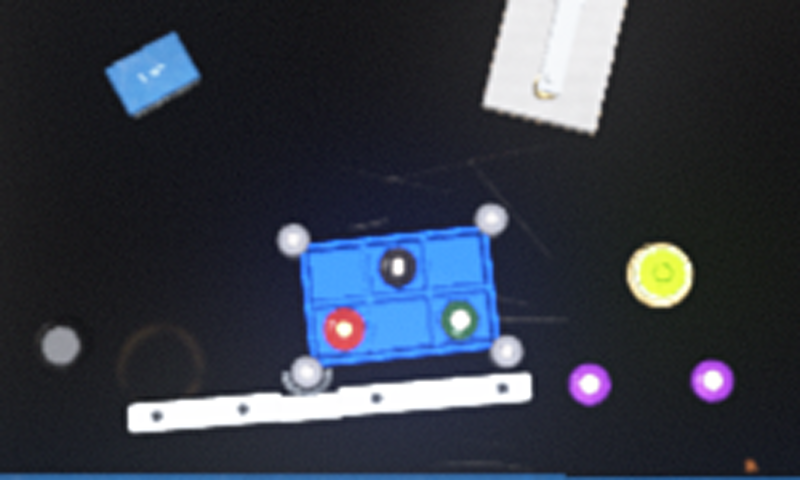

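The crop confirms the choice. The bumper in the dark socket is at crop (307,372), the opposite corner is at (491,219), and the wall to push is the right one. The loupe is at crop (62,345) and clear of the swing, and so are the level and the box. Next I'll work out the approach.

```bash
cat > plan.py <<'E'
from h import *
def fit(W,L):  # 2D rigid: W = R L + t
    wc,lc=W.mean(0),L.mean(0);a,b=L-lc,W-wc
    th=np.arctan2((a[:,0]*b[:,1]-a[:,1]*b[:,0]).sum(),(a*b).sum())
    Rm=np.array([[np.cos(th),-np.sin(th)],[np.sin(th),np.cos(th)]]);t=wc-Rm@lc
    return th,t,(W-(L@Rm.T+t))
def to_tool(s,target,yaw):
    Rt=R.from_euler('xyz',s['eef_rot']);Rg=R.from_euler('xyz',[np.pi,0,yaw])
    return Rt.inv().apply(np.array(target)-s['ee_pos'])*1e3,(Rt.inv()*Rg).as_rotvec()
L=np.array([[0,0],[150,0],[150,100],[0,100.]])/1e3
E
python3 - <<'E'
from rig import bot,camera_model
from plan import *
m=camera_model('top')
W=cast(m,[(245.9,236.2),(308.4,229.4),(303.4,188.4),(241.6,195)],.036)[:,:2]
th,t,e=fit(W,L);print(np.degrees(th),t,e.round(4).tolist())
s=bot.sense();c,n=np.cos(th),np.sin(th)
for a,b,z in[(.190,.064,.12),(.190,.064,.009),(.157,.064,.009)]:
    P=[t[0]+c*a-n*b,t[1]+n*a+c*b,z];l,r=to_tool(s,P,th+np.pi);print(P,l.round(1),r.round(3))
a,b=157,64
for d in range(2,25,2):
    D=np.radians(d);print(d,round(-(a*np.cos(D)-b*np.sin(D)-a),1),round(a*np.sin(D)+b*np.cos(D)-b,1),round(-D,3))
E
```

```text
-83.66048255121963 [0.42337227 0.23551335] [[0.0003, -0.0001], [0.0004, 0.0001], [-0.0004, 0.0001], [-0.0002, -0.0001]]
[np.float64(0.507960678634526), np.float64(0.053742061225373026), 0.12] [-468.7 -321.4  111.1] [-1.000e-03  0.000e+00  1.156e+00]
[np.float64(0.507960678634526), np.float64(0.053742061225373026), 0.009] [-468.7 -321.3  222.1] [-1.000e-03  0.000e+00  1.156e+00]
[np.float64(0.5043168242662177), np.float64(0.08654026735532108), 0.009] [-455.4 -291.1  222. ] [-1.000e-03  0.000e+00  1.156e+00]
2 2.3 5.4 -0.035
4 4.8 10.8 -0.07
6 7.5 16.1 -0.105
8 10.4 21.2 -0.14
10 13.5 26.3 -0.175
12 16.7 31.2 -0.209
14 20.1 36.1 -0.244
16 23.7 40.8 -0.279
18 27.5 45.4 -0.314
20 31.4 49.8 -0.349
22 35.4 54.2 -0.384
24 39.6 58.3 -0.419
```

{"fn": "play_rows", "kwargs": {"linear": [[-40,-27,0],[-80,-55,0],[-120,-82,0],[-160,-110,10],[-200,-137,20],[-240,-165,30],[-280,-192,40],[-320,-219,50],[-360,-247,60],[-400,-274,70]], "rotation": [[0,0,0.1],[0,0,0.2],[0,0,0.3],[0,0,0.4],[0,0,0.5],[0,0,0.6],[0,0,0.7],[0,0,0.8],[0,0,0.9],[0,0,1.0]], "jaw": [0,0,0,0,0,0,0,0,0,0], "squeeze": 20}}

```text
time: 1.1
ee_pos: [0.4576, 0.1179, 0.1608]
eef_rot: [-3.141, -0.0, 1.833]
force: [1.6, -0.1, -0.1]
finger_gap: 0.0001
finger_force: 0.0
```

```bash
cat > go.py <<'E'
from rig import bot
from plan import *
import sys
th=np.radians(-83.66);t=[.42337,.23551];s=bot.sense();c,n=np.cos(th),np.sin(th)
print(s['time'],s['ee_pos'].round(4),s['eef_rot'].round(3),s['force'].round(2),s['finger_gap'])
for a,b,z in[(.190,.064,.12),(.190,.064,.009),(.157,.064,.009)]:
    l,r=to_tool(s,[t[0]+c*a-n*b,t[1]+n*a+c*b,z],th+np.pi);print(l.round(1),r.round(3))
E
python3 go.py
```

```text
1.1 [0.4576 0.1179 0.1608] [-3.141 -0.     1.833] [ 1.6  -0.12 -0.14] 0.00013957148326961815
[-75.1  32.   40.8] [-0.    -0.     0.152]
[-75.1  32.  151.8] [-0.    -0.     0.152]
[-42.5  37.  151.8] [-0.    -0.     0.152]
```

{"fn": "play_rows", "kwargs": {"linear": [[-38,16,10],[-75,32,20],[-75,32,50],[-75,32,80],[-75,32,105],[-75,32,125],[-75,32,140],[-75,32,151],[-75,32,151],[-75,32,151]], "rotation": [[0,0,0.08],[0,0,0.152],[0,0,0.152],[0,0,0.152],[0,0,0.152],[0,0,0.152],[0,0,0.152],[0,0,0.152],[0,0,0.152],[0,0,0.152]], "jaw": [0,0,0,0,0,0,0,0,0,0]}}

```text
time: 2.1
ee_pos: [0.5077, 0.0559, 0.0107]
eef_rot: [3.141, 0.0, 1.686]
force: [-0.6, -0.3, 0.4]
finger_gap: -0.0001
finger_force: 0.0
```

```bash
python3 go.py; python3 - <<'E'
from rig import camera
import cv2
p,d=camera('side');cv2.imwrite('pics/s1.png',cv2.resize(p[150:290,160:300,::-1],None,fx=4,fy=4))
E
```

```text
2.1 [0.5077 0.0559 0.0107] [3.141 0.    1.686] [-0.61 -0.29  0.38] -7.039811411522762e-05
[-2.200e+00  1.000e-01 -1.093e+02] [0.    0.    0.004]
[-2.2  0.   1.7] [0.    0.    0.004]
[30.8  0.2  1.7] [0.    0.    0.004]
```

View pics/s1.png

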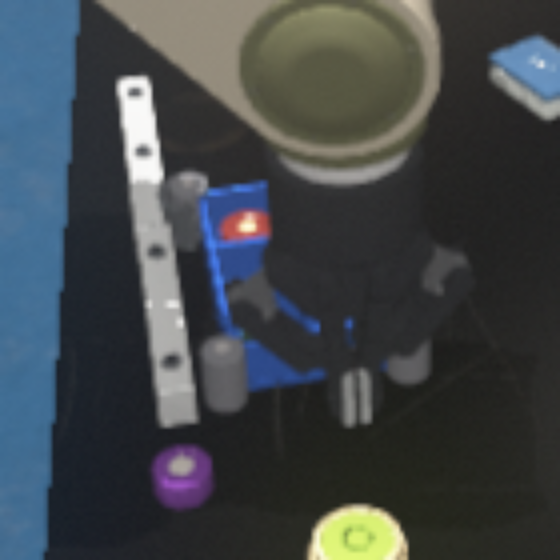

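The side view shows the closed fingers at about (355,395), outside the narrow wall and between the two bumpers at (225,370) and (410,360). Moving in.

{"fn": "play_rows", "kwargs": {"linear": [[6,0,0],[12,0,0],[17,0,0],[21,0,0],[24,0,0],[26,0,0],[28,0,0],[29,0,0],[30,0,0],[30,0,0]], "rotation": [[0,0,0],[0,0,0],[0,0,0],[0,0,0],[0,0,0],[0,0,0],[0,0,0],[0,0,0],[0,0,0],[0,0,0]], "jaw": [0,0,0,0,0,0,0,0,0,0]}}

```text
time: 3.15
ee_pos: [0.504, 0.0858, 0.0103]
eef_rot: [-3.142, -0.0, 1.686]
force: [0.1, -0.4, 0.5]
finger_gap: 0.0002
finger_force: 0.0
```

{"fn": "play_rows", "kwargs": {"linear": [[2.0,2.7,0],[4.0,5.4,0],[5.8,10.8,0],[8.5,16.1,0],[11.4,21.2,0],[14.5,26.3,0],[17.7,31.2,0],[21.1,36.1,0],[22.9,38.5,0],[22.9,38.5,0]], "rotation": [[0,0,-0.017],[0,0,-0.035],[0,0,-0.07],[0,0,-0.105],[0,0,-0.14],[0,0,-0.175],[0,0,-0.209],[0,0,-0.244],[0,0,-0.262],[0,0,-0.262]], "jaw": [0,0,0,0,0,0,0,0,0,0]}}

```text
time: 4.15
ee_pos: [0.541, 0.113, 0.0105]
eef_rot: [3.139, 0.001, 1.95]
force: [4.6, -4.4, -2.2]
finger_gap: 0.0004
finger_force: 2.8
```

```bash
cat > look.py <<'E'
from rig import bot,camera
import cv2,sys
s=bot.sense();print(s['force'].round(1),s['ee_pos'].round(4),s['eef_rot'].round(3))
p,d=camera('top');q=cv2.resize(p[140:270,150:350,::-1],None,fx=4,fy=4,interpolation=2)
p,d=camera('side');cv2.imwrite('pics/%s_s.png'%sys.argv[1],cv2.resize(p[140:290,150:300,::-1],None,fx=4,fy=4));cv2.imwrite('pics/%s.png'%sys.argv[1],q)
E
python3 look.py a
```

```text
[ 4.6 -4.4 -2.2] [0.541  0.113  0.0105] [3.139e+00 1.000e-03 1.950e+00]
```

View pics/a_s.png

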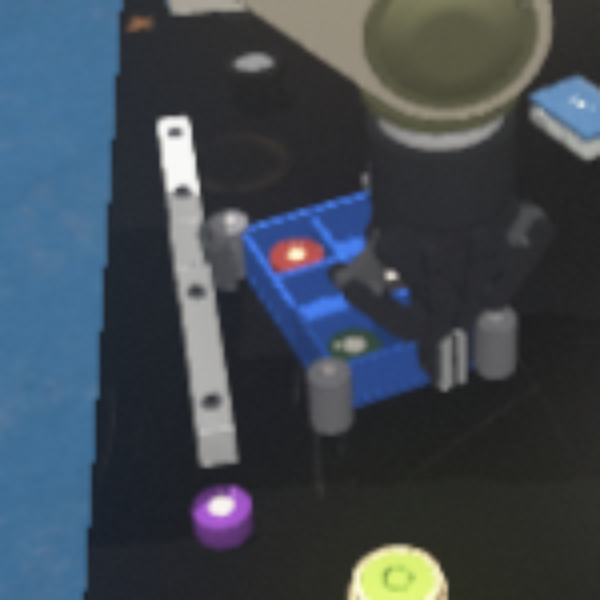

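The tray is turning. The corner is still in the socket at (228,235), the mounts are standing, and the friction presses the corner inwards.

{"fn": "play_rows", "kwargs": {"linear": [[2.3,5.4,0],[4.8,10.8,0],[7.5,16.1,0],[10.4,21.2,0],[13.5,26.3,0],[16.7,31.2,0],[20.1,36.1,0],[23.7,40.8,0],[27.5,45.4,0],[31.4,49.8,0]], "rotation": [[0,0,-0.035],[0,0,-0.07],[0,0,-0.105],[0,0,-0.14],[0,0,-0.175],[0,0,-0.209],[0,0,-0.244],[0,0,-0.279],[0,0,-0.314],[0,0,-0.349]], "jaw": [0,0,0,0,0,0,0,0,0,0]}}

```text
time: 5.25
ee_pos: [0.5761, 0.1605, 0.0108]
eef_rot: [3.139, 0.003, 2.299]
force: [6.4, -3.5, -1.4]
finger_gap: 0.0
finger_force: 3.6
```

{"fn": "play_rows", "kwargs": {"linear": [[2.3,5.4,0],[4.8,10.8,0],[7.5,16.1,0],[10.4,21.2,0],[13.5,26.3,0],[16.7,31.2,0],[20.1,36.1,0],[23.7,40.8,0],[27.5,45.4,0],[27.5,45.4,0]], "rotation": [[0,0,-0.035],[0,0,-0.07],[0,0,-0.105],[0,0,-0.14],[0,0,-0.175],[0,0,-0.209],[0,0,-0.244],[0,0,-0.279],[0,0,-0.314],[0,0,-0.314]], "jaw": [0,0,0,0,0,0,0,0,0,0]}}

```text
time: 6.25
ee_pos: [0.5922, 0.2121, 0.011]
eef_rot: [3.138, 0.004, 2.613]
force: [9.2, -0.0, -2.1]
finger_gap: 0.0001
finger_force: 4.1
```

```bash
python3 look.py b
```

```text
[ 9.2 -0.  -2.1] [0.5922 0.2121 0.011 ] [3.138 0.004 2.613]
```

View pics/b_s.png

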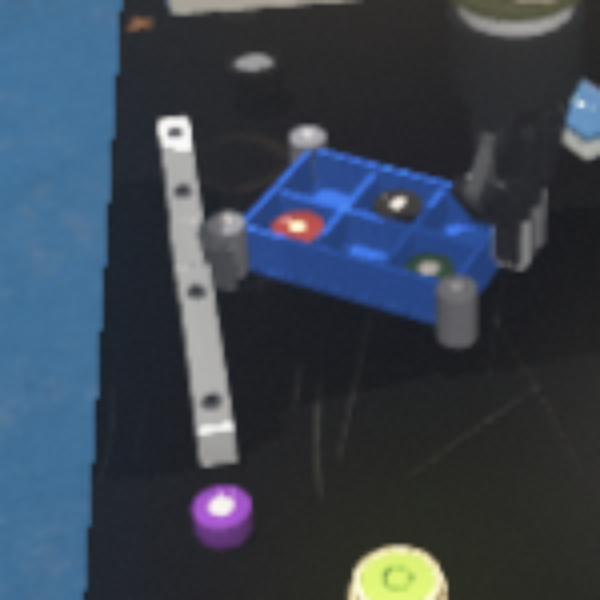

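The swing is at about 55°. The corner is in the socket at (228,240) and the mounts are upright.

{"fn": "play_rows", "kwargs": {"linear": [[2.3,5.4,0],[4.8,10.8,0],[7.5,16.1,0],[10.4,21.2,0],[13.5,26.3,0],[16.7,31.2,0],[20.1,36.1,0],[23.7,40.8,0],[27.5,45.4,0],[27.5,45.4,0]], "rotation": [[0,0,-0.035],[0,0,-0.07],[0,0,-0.105],[0,0,-0.14],[0,0,-0.175],[0,0,-0.209],[0,0,-0.244],[0,0,-0.279],[0,0,-0.314],[0,0,-0.314]], "jaw": [0,0,0,0,0,0,0,0,0,0]}}

```text
time: 7.35
ee_pos: [0.5913, 0.2658, 0.0111]
eef_rot: [3.138, 0.005, 2.928]
force: [10.0, 2.0, -3.1]
finger_gap: 0.0002
finger_force: 4.5
```

{"fn": "play_rows", "kwargs": {"linear": [[1.1,2.7,0],[2.3,5.4,0],[3.5,8.1,0],[4.8,10.8,0],[6.1,13.4,0],[7.5,16.1,0],[8.9,18.7,0],[10.4,21.2,0],[11.9,23.8,0],[11.9,23.8,0]], "rotation": [[0,0,-0.017],[0,0,-0.035],[0,0,-0.052],[0,0,-0.07],[0,0,-0.087],[0,0,-0.105],[0,0,-0.122],[0,0,-0.14],[0,0,-0.157],[0,0,-0.157]], "jaw": [0,0,0,0,0,0,0,0,0,0]}}

```text
time: 8.35
ee_pos: [0.5846, 0.2915, 0.0111]
eef_rot: [3.139, 0.005, 3.084]
force: [9.0, 2.8, -3.1]
finger_gap: 0.0002
finger_force: 4.3
```

```bash
python3 look.py c
```

```text
[ 9.   2.8 -3.1] [0.5846 0.2915 0.0111] [3.139 0.005 3.084]
```

View pics/c.png

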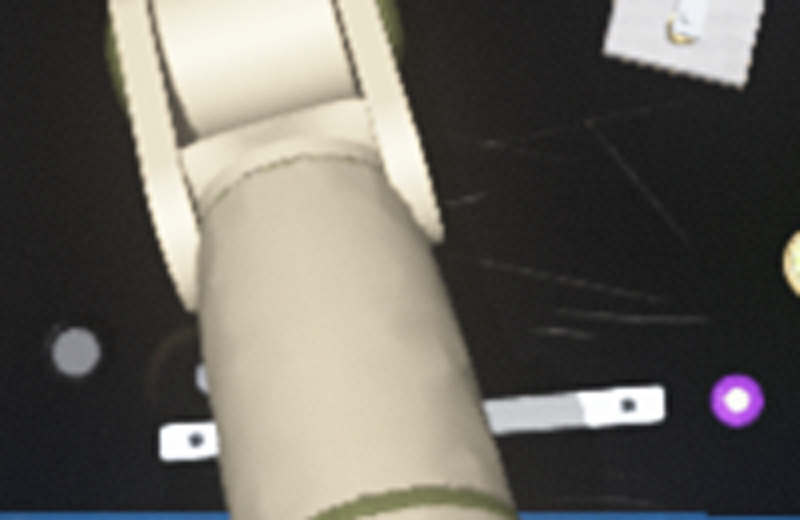

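The arm hides the tray from above. By the tool's yaw about 8° is left, so I'll slow down.

{"fn": "play_rows", "kwargs": {"linear": [[0.6,1.3,0],[1.1,2.7,0],[1.7,4.0,0],[2.3,5.4,0],[2.9,6.7,0],[3.5,8.1,0],[4.1,9.4,0],[4.8,10.8,0],[5.5,12.1,0],[6.1,13.4,0]], "rotation": [[0,0,-0.009],[0,0,-0.017],[0,0,-0.026],[0,0,-0.035],[0,0,-0.044],[0,0,-0.052],[0,0,-0.061],[0,0,-0.07],[0,0,-0.079],[0,0,-0.087]], "jaw": [0,0,0,0,0,0,0,0,0,0]}}

```text
time: 9.45
ee_pos: [0.5793, 0.305, 0.0111]
eef_rot: [3.139, 0.005, -3.113]
force: [9.0, 2.4, -2.8]
finger_gap: 0.0001
finger_force: 4.2
```

```bash
python3 look.py d
```

```text
[ 9.   2.4 -2.8] [0.5793 0.305  0.0111] [ 3.139  0.005 -3.113]
```

View pics/d_s.png

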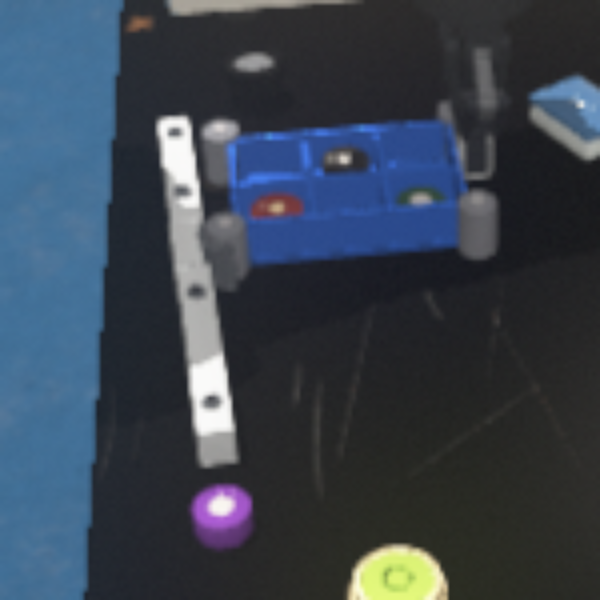

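The left bumper at (220,150) is almost at the rail. I'll make small pushes until the force rises.

{"fn": "play_rows", "kwargs": {"linear": [[0.3,0.7,0],[0.6,1.3,0],[0.9,2.0,0],[1.1,2.7,0],[1.4,3.3,0],[1.7,4.0,0],[2.0,4.7,0],[2.3,5.4,0],[2.3,5.4,0],[2.3,5.4,0]], "rotation": [[0,0,-0.004],[0,0,-0.009],[0,0,-0.013],[0,0,-0.017],[0,0,-0.021],[0,0,-0.026],[0,0,-0.03],[0,0,-0.035],[0,0,-0.035],[0,0,-0.035]], "jaw": [0,0,0,0,0,0,0,0,0,0]}}

```text
time: 10.55
ee_pos: [0.5768, 0.3104, 0.011]
eef_rot: [3.139, 0.005, -3.078]
force: [8.4, 3.7, -3.2]
finger_gap: 0.0001
finger_force: 4.1
```

{"fn": "play_rows", "kwargs": {"linear": [[0.2,0,0],[0.4,0,0],[0.6,0,0],[0.8,0,0],[1.0,0,0],[1.2,0,0],[1.4,0,0],[1.5,0,0],[1.5,0,0],[1.5,0,0]], "rotation": [[0,0,0],[0,0,0],[0,0,0],[0,0,0],[0,0,0],[0,0,0],[0,0,0],[0,0,0],[0,0,0],[0,0,0]], "jaw": [0,0,0,0,0,0,0,0,0,0]}}

```text
time: 11.55
ee_pos: [0.5766, 0.3107, 0.0117]
eef_rot: [3.138, 0.009, -3.078]
force: [13.2, 5.9, -1.9]
finger_gap: 0.0
finger_force: 6.6
```

{"fn": "play_rows", "kwargs": {"linear": [[0.2,0,0],[0.4,0,0],[0.6,0,0],[0.8,0,0],[1.0,0,0],[1.2,0,0],[1.4,0,0],[1.6,0,0],[1.6,0,0],[1.6,0,0]], "rotation": [[0,0,0],[0,0,0],[0,0,0],[0,0,0],[0,0,0],[0,0,0],[0,0,0],[0,0,0],[0,0,0],[0,0,0]], "jaw": [0,0,0,0,0,0,0,0,0,0]}}

```text
time: 12.55
ee_pos: [0.5764, 0.3111, 0.0124]
eef_rot: [3.137, 0.013, -3.079]
force: [17.2, 8.7, -2.1]
finger_gap: -0.0002
finger_force: 9.1
```

{"fn": "play_rows", "kwargs": {"linear": [[-2,0,0],[-5,0,0],[-10,0,0],[-18,0,0],[-25,0,0],[-30,0,-20],[-30,0,-50],[-30,0,-90],[-30,0,-120],[-30,0,-120]], "rotation": [[0,0,0],[0,0,0],[0,0,0],[0,0,0],[0,0,0],[0,0,0],[0,0,0],[0,0,0],[0,0,0],[0,0,0]], "jaw": [0,0,0,0,0,0,0,0,0,0]}}

```text
time: 13.55
ee_pos: [0.6041, 0.3114, 0.1354]
eef_rot: [3.14, 0.008, -3.079]
force: [0.7, 0.5, -0.2]
finger_gap: 0.0
finger_force: 0.0
```

```bash
python3 look.py e
```

```text
[ 0.7  0.5 -0.2] [0.6041 0.3114 0.1354] [ 3.14   0.008 -3.079]
```

View pics/e_s.png

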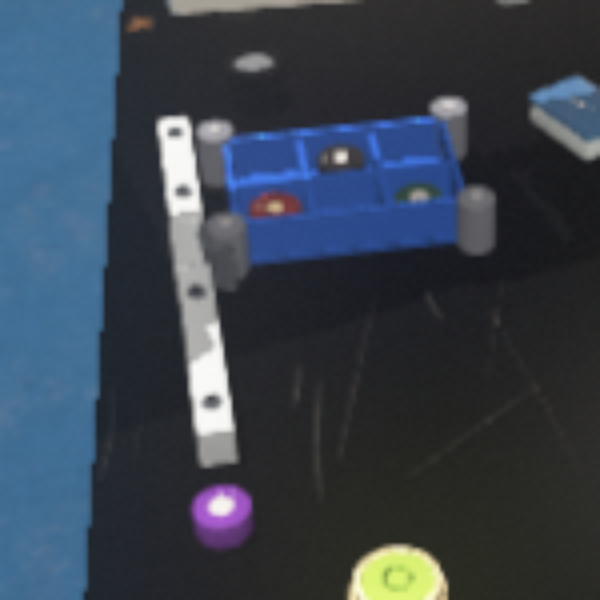

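The tray looks flush: its bumper at (215,150) meets the rail, the corner is in the socket, and all three mounts are upright. I'll move the arm aside and measure from above.

{"fn": "play_rows", "kwargs": {"linear": [[0,-20,-60],[10,-60,-90],[20,-110,-90],[30,-160,-90],[40,-210,-90],[60,-260,-90],[80,-310,-90],[100,-360,-90],[120,-410,-90],[150,-450,-90]], "rotation": [[0,0,0],[0,0,0],[0,0,0],[0,0,0],[0,0,0],[0,0,0],[0,0,0],[0,0,0],[0,0,0],[0,0,0]], "jaw": [0,0,0,0,0,0,0,0,0,0]}}

```text
time: 14.65
ee_pos: [0.4918, -0.1258, 0.2189]
eef_rot: [3.14, -0.002, -3.079]
force: [1.2, -1.1, -0.0]
finger_gap: -0.0004
finger_force: 0.0
```

```bash
python3 look.py f
```

```text
[ 1.2 -1.1 -0. ] [ 0.4918 -0.1258  0.2189] [ 3.140e+00 -2.000e-03 -3.079e+00]
```

View pics/f.png

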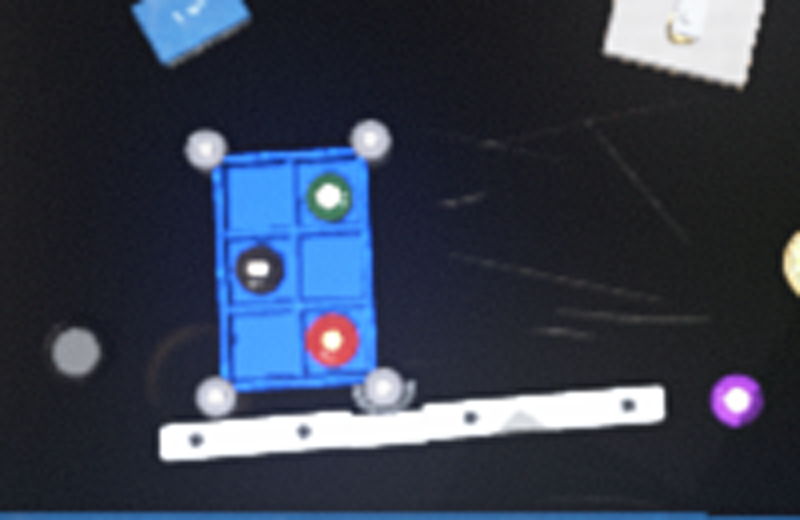

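```bash
python3 - <<'E'
from rig import camera_model
from plan import *
m=camera_model('top');f=lambda a:np.array(a)/4+[150,140]
W=cast(m,f([(382,388),(371,139),(206,150),(216,397)]),.036)[:,:2]
th,t,e=fit(W,L);print(np.degrees(th),t,e.round(4).tolist())
h=cast(m,f([(196,440),(304,431),(471,417),(628,405)]),.026);v=h[0]-h[3];print('rail yaw',np.degrees(np.arctan2(-v[0],v[1])))
# signed offsets from hole line along rail normal
k=np.polyfit(h[:,1],h[:,0],1);n=np.hypot(1,k[0])
for w in W[[0,3]]:print('bumper - hole line mm',1e3*(w[0]-np.polyval(k,w[1]))/n)
E
```

```text
3.2908927149071805 [0.42170206 0.23569769] [[0.0001, 0.0007], [0.0005, -0.0003], [-0.0007, -0.0001], [0.0001, -0.0003]]
rail yaw 4.8139035492662945
bumper - hole line mm 21.49677090387617
bumper - hole line mm 24.15968982230771
```

```bash
cat > ang.py <<'E'
from rig import camera_model,camera,bot
from plan import *
m=camera_model('top')
p=np.mean([camera('top')[0].astype(float) for _ in range(4)],0).astype(np.uint8)
hsv=cv2.cvtColor(p,cv2.COLOR_RGB2HSV)
g=cv2.resize(p,None,fx=4,fy=4,interpolation=cv2.INTER_CUBIC);hg=cv2.cvtColor(g,cv2.COLOR_RGB2HSV)
def rect(mk,z):
    mk[:165*4]=0;mk[262*4:]=0;mk[:,:185*4]=0;mk[:,320*4:]=0
    c=max(cv2.findContours(mk,0,1)[0],key=cv2.contourArea);return c
# rail lower edge (towards robot): clean straight line
rail=cv2.inRange(hg,(0,0,150),(180,70,255));c=rect(rail,0)[:,0]
xs=np.arange(196*4,310*4,4);lo=np.array([(x,np.nonzero(rail[:,x])[0].max()) for x in xs])/4.
q=cast(m,lo,.026)
k=np.polyfit(q[:,1],q[:,0],1)
for _ in range(4):
    r=q[:,0]-np.polyval(k,q[:,1]);q=q[abs(r)<2*r.std()+1e-5];k=np.polyfit(q[:,1],q[:,0],1)
print('rail yaw',np.degrees(np.arctan(-k[0])),len(q),r.std())
c=rect(cv2.inRange(hg,(100,150,80),(130,255,255)),0)
w=cast(m,c[:,0]/4.,.032)[:,:2].astype(np.float32)*1e3
R_=cv2.minAreaRect(w);print('tray rect',R_)
B=[]
for uv in eval(open('bump.txt').read()):
    u,v=[int(round(4*a)) for a in uv];pt=hg[v-24:v+25,u-24:u+25]
    mk=cv2.inRange(pt,(0,0,95),(180,75,255));M=cv2.moments(mk,True);B.append(((u-24+M['m10']/M['m00'])/4,(v-24+M['m01']/M['m00'])/4));print(B[-1],M['m00'])
W=cast(m,B,.036)[:,:2];th,t,e=fit(W,L);print('bumper fit',np.degrees(th),t,e.round(4).tolist())
n=np.hypot(1,k[0])
print('axis - rail back edge mm (flush 32 both)',[1e3*(x[0]-np.polyval(k,x[1]))/n for x in (t,t+.1*np.array([-np.sin(th),np.cos(th)]))])
E
echo "[(245.5,237),(242.8,174.8),(201.5,177.5),(204,239.3)]">bump.txt; python3 ang.py
```

```text
rail yaw 4.892325177583939 90 0.0004133498692260197
tray rect ((493.833740234375, 290.15753173828125), (147.08108520507812, 97.70989990234375), 3.375147581100464)
(245.78609201480697, 238.07020095187733) 1891.0
(242.6819560272934, 174.88760424564063) 1319.0
(201.29882218844986, 177.22511398176292) 1316.0
(204.0428338762215, 239.87931596091204) 1535.0
bumper fit 3.2693777303252523 [0.42075867 0.23568368] [[-0.0015, -0.0], [0.0011, -0.0], [0.0009, 0.0004], [-0.0005, -0.0004]]
axis - rail back edge mm (flush 32 both) [np.float64(31.448893283733806), np.float64(34.28109216681374)]
```

The measurement shows the tray about 1.5° (2.7 mm) short of the rail. The last push, purely along the wall's normal, jammed by friction. I'll go back and push along the arc.

```bash
cat > go2.py <<'E'
from rig import bot
from plan import *
th=np.radians(3.35);t=[.4212,.2357];s=bot.sense();c,n=np.cos(th),np.sin(th)
print(s['time'],s['ee_pos'].round(4),s['eef_rot'].round(3),s['force'].round(2))
for a,b,z in[(.185,.068,.13),(.185,.068,.009),(.158,.068,.009)]:
    l,r=to_tool(s,[t[0]+c*a-n*b,t[1]+n*a+c*b,z],th+np.pi);print(l.round(1),r.round(3))
E
python3 go2.py
```

```text
14.95 [ 0.493  -0.123   0.2196] [ 3.141e+00 -1.000e-03 -3.078e+00] [ 1.42  0.45 -0.04]
[-136.4  429.6   89.9] [ 0.001 -0.001  0.005]
[-136.5  429.5  210.9] [ 0.001 -0.001  0.005]
[-109.5  429.6  210.9] [ 0.001 -0.001  0.005]
```

{"fn": "play_rows", "kwargs": {"linear": [[-30,30,0],[-60,75,0],[-90,120,0],[-110,165,0],[-130,210,0],[-136,255,0],[-136,300,10],[-136,345,30],[-136,390,50],[-136,430,70]], "rotation": [[0,0,0],[0,0,0],[0,0,0],[0,0,0],[0,0,0],[0,0,0],[0,0,0],[0,0,0],[0,0,0],[0,0,0]], "jaw": [0,0,0,0,0,0,0,0,0,0]}}

```text
time: 15.95
ee_pos: [0.6003, 0.3179, 0.1488]
eef_rot: [3.142, -0.001, -3.076]
force: [0.6, -0.8, -0.5]
finger_gap: -0.0002
finger_force: 0.0
```

```bash
python3 go2.py
```

```text
15.95 [0.6003 0.3179 0.1488] [ 3.142e+00 -1.000e-03 -3.076e+00] [ 0.58 -0.79 -0.5 ]
[-1.4 -3.6 18.8] [ 0.    -0.001  0.007]
[ -1.5  -3.6 139.8] [ 0.    -0.001  0.007]
[ 25.5  -3.4 139.8] [ 0.    -0.001  0.007]
```

{"fn": "play_rows", "kwargs": {"linear": [[-2,-4,10],[-2,-4,40],[-2,-4,75],[-2,-4,105],[-2,-4,125],[-2,-4,139],[4,-4,139],[10,-4,139],[15,-4,139],[18,-4,139]], "rotation": [[0,0,0],[0,0,0],[0,0,0],[0,0,0],[0,0,0],[0,0,0],[0,0,0],[0,0,0],[0,0,0],[0,0,0]], "jaw": [0,0,0,0,0,0,0,0,0,0]}}

```text
time: 16.95
ee_pos: [0.584, 0.3089, 0.0125]
eef_rot: [3.141, 0.002, -3.079]
force: [0.7, 1.5, -0.3]
finger_gap: 0.0002
finger_force: 0.0
```

```bash
python3 go2.py
```

```text
16.95 [0.584  0.3089 0.0125] [ 3.141e+00  2.000e-03 -3.079e+00] [ 0.73  1.47 -0.26]
[ -18.4    4.4 -117.4] [0.    0.002 0.004]
[-18.3   4.3   3.6] [0.    0.002 0.004]
[8.7 4.5 3.5] [0.    0.002 0.004]
```

{"fn": "play_rows", "kwargs": {"linear": [[3,0,0],[5,0,0],[7,0,0],[8.4,0.5,0],[9.0,1.7,0],[9.5,2.9,0],[10.0,4.1,0],[10.5,5.3,0],[11.0,6.5,0],[11.5,7.7,0]], "rotation": [[0,0,0],[0,0,0],[0,0,0],[0,0,0],[0,0,-0.005],[0,0,-0.01],[0,0,-0.015],[0,0,-0.02],[0,0,-0.026],[0,0,-0.026]], "jaw": [0,0,0,0,0,0,0,0,0,0]}}

```text
time: 17.95
ee_pos: [0.5752, 0.315, 0.0124]
eef_rot: [-3.141, 0.008, -3.053]
force: [14.5, -2.8, -1.4]
finger_gap: 0.0003
finger_force: 7.1
```

{"fn": "play_rows", "kwargs": {"linear": [[0.2,0.4,0],[0.4,0.8,0],[0.6,1.2,0],[0.8,1.6,0],[1.0,2.0,0],[1.2,2.4,0],[1.4,2.8,0],[1.5,3.0,0],[1.5,3.0,0],[1.5,3.0,0]], "rotation": [[0,0,0],[0,0,0],[0,0,0],[0,0,0],[0,0,0],[0,0,0],[0,0,0],[0,0,0],[0,0,0],[0,0,0]], "jaw": [0,0,0,0,0,0,0,0,0,0]}}

```text
time: 18.95
ee_pos: [0.5754, 0.3177, 0.0133]
eef_rot: [3.141, 0.012, -3.054]
force: [19.4, -3.0, -1.7]
finger_gap: -0.0
finger_force: 9.7
```

```bash
python3 go2.py
```

```text
18.95 [0.5754 0.3177 0.0133] [ 3.141  0.012 -3.054] [19.37 -2.96 -1.69]
[ -27.5   -5.6 -116.4] [0.    0.012 0.029]
[-26.   -5.6   4.6] [0.    0.012 0.029]
[ 0.9 -4.8  4.3] [0.    0.012 0.029]
```

{"fn": "play_rows", "kwargs": {"linear": [[-3,0,0],[-6,0,0],[-10,0,0],[-16,0,0],[-24,0,0],[-30,0,-20],[-30,0,-60],[-30,0,-105],[-30,0,-150],[-30,-20,-190]], "rotation": [[0,0,0],[0,0,0],[0,0,0],[0,0,0],[0,0,0],[0,0,0],[0,0,0],[0,0,0],[0,0,0],[0,0,0]], "jaw": [0,0,0,0,0,0,0,0,0,0]}}

```text
time: 19.95
ee_pos: [0.6018, 0.3027, 0.2037]
eef_rot: [3.141, 0.001, -3.051]
force: [-0.1, -0.0, -0.1]
finger_gap: -0.0001
finger_force: 0.0
```

{"fn": "play_rows", "kwargs": {"linear": [[10,-30,0],[20,-80,0],[30,-130,0],[40,-180,0],[50,-230,0],[60,-280,0],[80,-330,0],[100,-380,0],[110,-420,0],[120,-440,0]], "rotation": [[0,0,0],[0,0,0],[0,0,0],[0,0,0],[0,0,0],[0,0,0],[0,0,0],[0,0,0],[0,0,0],[0,0,0]], "jaw": [0,0,0,0,0,0,0,0,0,0]}}

```text
time: 20.95
ee_pos: [0.5207, -0.1513, 0.2015]
eef_rot: [-3.141, 0.0, -3.056]
force: [-0.1, 0.1, -0.4]
finger_gap: 0.0005
finger_force: 0.0
```

```bash
python3 ang.py; python3 go2.py
```

```text
rail yaw 5.2435347579727525 95 0.0005278686044897606
tray rect ((493.7579650878906, 295.28875732421875), (147.15155029296875, 97.48596954345703), 6.938157558441162)
(245.49495459132189, 237.32278002018163) 1982.0
(239.67927974947807, 173.85046972860124) 958.0
(198.4552436440678, 178.5018538135593) 944.0
(203.8515410958904, 240.69143835616438) 1460.0
bumper fit 5.793596113329529 [0.42302367 0.23638208] [[-0.002, -0.0], [0.0019, -0.0], [0.0004, 0.0004], [-0.0003, -0.0003]]
axis - rail back edge mm (flush 32 both) [np.float64(33.36371152278492), np.float64(32.403688096180275)]
21.15 [ 0.5215 -0.1478  0.2014] [ 3.141  0.    -3.054] [ 0.21 -0.    0.02]
[-120.4  453.4   71.5] [0.    0.    0.029]
[-120.4  453.4  192.5] [0.    0.    0.029]
[-93.4 454.2 192.5] [0.    0.    0.029]
```

```bash
cat > m2.py <<'E'
from rig import camera_model,camera
from plan import *
m=camera_model('top')
p=np.mean([camera('top')[0].astype(float) for _ in range(3)],0).astype(np.uint8)
cv2.imwrite('pics/last.png',p[:,:,::-1])
g=cv2.resize(p,None,fx=4,fy=4,interpolation=cv2.INTER_CUBIC);hg=cv2.cvtColor(g,cv2.COLOR_RGB2HSV)
mk=cv2.inRange(hg,(100,150,80),(130,255,255));lines={}
def edge(name,pts,z):
    q=cast(m,np.array(pts)/4.,z)[:,:2];x0,y0=q.mean(0);
    for _ in range(3):
        vx,vy,x0,y0=cv2.fitLine(q.astype(np.float32),cv2.DIST_HUBER,0,.0005,.01).ravel()
    a=np.degrees(np.arctan2(vy,vx));a=(a+45)%90-45;print(name,'yaw',round(float(a),2));return x0,y0,a
rows=range(186*4,226*4,2)
edge('tray left',[(np.nonzero(mk[r,190*4:260*4])[0].min()+760,r) for r in rows],.032)
edge('tray right',[(np.nonzero(mk[r,190*4:260*4])[0].max()+760,r) for r in rows],.032)
cols=range(210*4,236*4,2)
edge('tray far',[(c,np.nonzero(mk[165*4:245*4,c])[0].min()+660) for c in cols],.032)
edge('tray near',[(c,np.nonzero(mk[165*4:245*4,c])[0].max()+660) for c in cols],.032)
gr=cv2.GaussianBlur(cv2.cvtColor(g,cv2.COLOR_RGB2GRAY),(5,5),0)
B=[]
for uv in [(245.5,237),(240,173.5),(198.5,178.5),(203.9,239.5)]:
    u,v=[int(4*a) for a in uv];w=36;pt=gr[v-w:v+w,u-w:u+w]
    c=cv2.HoughCircles(pt,cv2.HOUGH_GRADIENT,1.2,100,param1=80,param2=8,minRadius=15,maxRadius=23)
    x,y,r=c[0,0];B.append(((u-w+x)/4,(v-w+y)/4));print('bumper',B[-1],r/4)
W=cast(m,B,.036)[:,:2];th,t,e=fit(W,L);print(np.degrees(th),t,(1e3*e).round(1).tolist())
E
python3 m2.py
```

```text
tray left yaw 6.93
tray right yaw 7.14
tray far yaw 6.71
tray near yaw 6.53
bumper (np.float32(245.35), np.float32(235.95)) 5.58
bumper (np.float32(238.35), np.float32(173.95)) 4.83
bumper (np.float32(197.45), np.float32(178.95)) 4.92
bumper (np.float32(203.6), np.float32(240.55)) 4.92
6.809339348949341 [0.4246097  0.23681136] [[-0.3, -0.1], [0.3, 0.1], [-0.2, -0.1], [0.2, 0.1]]
```

The four wall edges and the bumper circles agree. The tray is now at 6.8° against the rail's 5°, so the corner has drawn about 3 mm out of the socket's bottom. To seat both bumpers I'll push lower on the wall (y ≈ 45) and towards the socket.

```bash
sed -i 's/radians(3.35);t=\[.4212,.2357\]/radians(6.8);t=[.4246,.2368]/; s/(.185,.068/(.180,.045/g; s/(.158,.068/(.158,.045/' go2.py; python3 go2.py
```

```text
21.3 [ 0.5217 -0.1467  0.2014] [ 3.141  0.    -3.052] [-0.   -0.27 -0.71]
[-116.3  440.8   71.4] [ 0.     0.    -0.029]
[-116.3  440.8  192.4] [ 0.     0.    -0.029]
[-94.3 440.1 192.4] [ 0.     0.    -0.029]
```

{"fn": "play_rows", "kwargs": {"linear": [[-30,40,0],[-60,88,0],[-90,136,0],[-105,184,0],[-116,232,0],[-116,280,0],[-116,328,10],[-116,376,30],[-116,420,60],[-116,438,90]], "rotation": [[0,0,-0.03],[0,0,-0.03],[0,0,-0.03],[0,0,-0.03],[0,0,-0.03],[0,0,-0.03],[0,0,-0.03],[0,0,-0.03],[0,0,-0.03],[0,0,-0.03]], "jaw": [0,0,0,0,0,0,0,0,0,0]}}

```text
time: 22.3
ee_pos: [0.5976, 0.3032, 0.1118]
eef_rot: [3.141, 0.003, -3.02]
force: [0.6, -0.8, -0.3]
finger_gap: -0.0
finger_force: 0.0
```

```bash
python3 go2.py
```

```text
22.3 [0.5976 0.3032 0.1118] [ 3.141e+00  3.000e-03 -3.020e+00] [ 0.64 -0.83 -0.33]
[ -0.4  -0.5 -18.2] [0.001 0.003 0.003]
[  0.   -0.6 102.8] [0.001 0.003 0.003]
[ 22.   -0.5 102.7] [0.001 0.003 0.003]
```

{"fn": "play_rows", "kwargs": {"linear": [[-1,0,30],[-1,0,60],[-1,0,85],[-1,0,100],[0,0,102],[5,0,102],[10,0,102],[14,0,102],[17,0,102],[18,0,102]], "rotation": [[0,0,0],[0,0,0],[0,0,0],[0,0,0],[0,0,0],[0,0,0],[0,0,0],[0,0,0],[0,0,0],[0,0,0]], "jaw": [0,0,0,0,0,0,0,0,0,0]}}

```text
time: 23.3
ee_pos: [0.5802, 0.2967, 0.0099]
eef_rot: [3.141, 0.001, -3.023]
force: [-0.2, 0.5, -0.4]
finger_gap: -0.0001
finger_force: 0.0
```

```bash
python3 go2.py
```

```text
23.3 [0.5802 0.2967 0.0099] [ 3.141e+00  1.000e-03 -3.023e+00] [-0.25  0.5  -0.35]
[ -18.5    3.9 -120.1] [ 0.     0.001 -0.   ]
[-18.4   3.9   0.9] [ 0.     0.001 -0.   ]
[3.6 3.9 0.9] [ 0.     0.001 -0.   ]
```

{"fn": "play_rows", "kwargs": {"linear": [[1.5,0,0],[3,0,0],[3.5,-0.8,0],[4.0,-1.6,0],[4.5,-2.4,0],[5.0,-3.2,0],[5.5,-4.0,0],[6.0,-4.8,0],[6.3,-5.0,0],[6.5,-5.0,0]], "rotation": [[0,0,0],[0,0,0],[0,0,0.005],[0,0,0.01],[0,0,0.016],[0,0,0.021],[0,0,0.027],[0,0,0.033],[0,0,0.033],[0,0,0.033]], "jaw": [0,0,0,0,0,0,0,0,0,0]}}

```text
time: 24.3
ee_pos: [0.5768, 0.2904, 0.01]
eef_rot: [-3.141, 0.006, -3.057]
force: [10.4, -2.5, -2.2]
finger_gap: -0.0004
finger_force: 4.7
```

{"fn": "play_rows", "kwargs": {"linear": [[0.2,-0.4,0],[0.4,-0.8,0],[0.6,-1.2,0],[0.8,-1.6,0],[1.0,-2.0,0],[1.2,-2.4,0],[1.4,-2.7,0],[1.5,-2.7,0],[1.5,-2.7,0],[1.5,-2.7,0]], "rotation": [[0,0,0],[0,0,0],[0,0,0],[0,0,0],[0,0,0],[0,0,0],[0,0,0],[0,0,0],[0,0,0],[0,0,0]], "jaw": [0,0,0,0,0,0,0,0,0,0]}}

```text
time: 25.3
ee_pos: [0.577, 0.289, 0.0109]
eef_rot: [3.139, 0.011, -3.057]
force: [15.6, 4.0, -2.1]
finger_gap: -0.0003
finger_force: 7.6
```

Both bumpers now carry load, because the line of force passes between them. Backing off to check.

{"fn": "play_rows", "kwargs": {"linear": [[-3,0.5,0],[-6,0.5,0],[-10,0,0],[-18,0,0],[-26,0,0],[-30,0,-30],[-30,0,-75],[-30,0,-120],[-30,0,-160],[-30,-20,-190]], "rotation": [[0,0,0],[0,0,0],[0,0,0],[0,0,0],[0,0,0],[0,0,0],[0,0,0],[0,0,0],[0,0,0],[0,0,0]], "jaw": [0,0,0,0,0,0,0,0,0,0]}}

```text
time: 26.3
ee_pos: [0.6051, 0.2723, 0.2023]
eef_rot: [3.141, 0.003, -3.054]
force: [-0.0, -0.9, -0.9]
finger_gap: -0.0005
finger_force: 0.0
```

{"fn": "play_rows", "kwargs": {"linear": [[10,-40,0],[20,-88,0],[30,-136,0],[40,-184,0],[50,-232,0],[60,-280,0],[80,-328,0],[100,-376,0],[110,-420,0],[120,-430,0]], "rotation": [[0,0,0],[0,0,0],[0,0,0],[0,0,0],[0,0,0],[0,0,0],[0,0,0],[0,0,0],[0,0,0],[0,0,0]], "jaw": [0,0,0,0,0,0,0,0,0,0]}}

```text
time: 27.3
ee_pos: [0.5214, -0.1723, 0.1993]
eef_rot: [-3.141, 0.0, -3.061]
force: [0.6, 1.7, 0.3]
finger_gap: 0.0003
finger_force: 0.0
```

```bash
python3 m2.py; python3 ang.py|grep -E 'rail yaw|rect'; python3 - <<'E'
from rig import bot,camera_model
from h import *
print(bot.sense()['time'])
m=camera_model('top');a=cv2.imread('pics/last.png');b=cv2.imread('pics/top0.png')
for n,im in(('0',b),('end',a)):
    h=cv2.cvtColor(im,cv2.COLOR_BGR2HSV)
    # rail holes: dark spots; level, box, purple centroids
    for k,lo,hi,(y0,y1,x0,x1) in(('level',(25,80,80),(45,255,255),(190,222,338,375)),('box',(95,100,80),(120,255,255),(125,165,175,220)),('purple',(130,80,80),(160,255,255),(225,255,322,385)),('loupe',(0,0,90),(180,80,255),(215,240,155,180)),('red',(0,150,80),(8,255,255),(170,240,195,310)),('green',(45,60,30),(90,255,255),(170,240,195,310))):
        M=cv2.moments(cv2.inRange(h[y0:y1,x0:x1],lo,hi),True);print(n,k,M['m00'],round(x0+M['m10']/max(M['m00'],1),1),round(y0+M['m01']/max(M['m00'],1),1))
E
```

```text
tray left yaw 4.59
tray right yaw 4.84
tray far yaw 4.79
tray near yaw 4.17
bumper (np.float32(245.95), np.float32(236.25)) 4.65
bumper (np.float32(241.05), np.float32(174.85)) 4.83
bumper (np.float32(200.15), np.float32(178.05)) 4.89
bumper (np.float32(203.9), np.float32(239.95)) 4.89
4.793177972001054 [0.42277714 0.23545848] [[0.8, -0.2], [-0.6, 0.2], [-0.2, -0.4], [0.0, 0.4]]
rail yaw 5.231908297625075 100 0.0005882504923220965
tray rect ((492.7213134765625, 291.4732666015625), (147.15109252929688, 97.64892578125), 4.5650177001953125)
27.65
0 level 172.0 356.5 204.8
0 box 439.0 197.1 142.3
0 purple 249.0 352.9 239.1
0 loupe 114.0 168.5 227.6
0 red 0.0 195.0 170.0
0 green 54.0 293.1 219.8
end level 185.0 356.9 205.1
end box 440.0 197.1 142.3
end purple 229.0 351.6 239.2
end loupe 114.0 168.5 227.6
end red 0.0 195.0 170.0
end green 55.0 230.8 189.3
```

The tray is at about 4.7° against the rail's 4.9°. Its corner is seated and the bystanders haven't moved. Handing in.

```bash
python3 -c "
from rig import bot
print(bot.finish_job())"
```

```text
the job is handed in; nothing more can be done
None
```

The tray has been swung a quarter turn and lies along the rail's left arm, within about 0.5° by camera, with its corner in the socket, the bystanders unmoved and the job handed in at about 28 s. It took three pushes: the first stopped 1.5° short, and the second turned it too far and drew the corner about 3 mm within the socket, which the third corrected. I last saw the mounts standing before the two correcting pushes, and afterwards only the green one was found in the image.

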